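# Start-stop check on the controller trainer

## Task

Do the start-stop check of the controller trainer with its three push-plunger boxes: push the slim round pin plunger (start) all the way down to its stop, keep it there for about a second and let it spring back up, then do the same with the wide round mushroom plunger (stop). Leave the plunger with the square head (reset) unpressed.

Things in the scene. Friction and masses are not known exactly. Their poses are not given: they have to be found in the camera images.
- pin_head (a point): Centre of the flat top of the slim round black head (26 mm across, 28 mm tall), 118 mm above the table when up; z up. It stands over the middle of a grey box 80 x 80 x 60 mm, fixed to the table, turned up to 20 degrees. The point goes straight down with the head: 15 mm to a hard stop, against a spring of about 4 N at the top and 10 N at the stop, which lifts it again when let go.
- mushroom_head (a point): Centre of the flat top (48 mm across) of the wide round black mushroom head (58 mm across, 18 mm tall), 108 mm above the table when up; z up. Same kind of fixed grey box, travel of 15 mm to a hard stop and spring as the pin plunger.
- square_head (a point): Centre of the flat top of the square black head (42 x 42 mm, 18 mm tall), 108 mm above the table when up; z up. Same box, travel and spring; not to be pressed. The three boxes stand in a row from right to left in any order, their centres at least 130 mm apart.
There are look-alikes about, which are no part of the job. Leave any purple or red look-alike of the part that bears mushroom_head alone. What is shaped like the part that bears pin_head but red is not meant.

How it is judged:
By the outcome, as a careful person would: the job done as asked, in the order asked, and still so for the second after the job is handed in, with the robot touching nothing.
It also fails if it takes over 42 s, if anything falls off the work surface, if the arm or the gripper's body presses on something with over 40 N, if the wrist force passes 120 N, or if a joint passes its speed limit or range.

## Robot

A 6-joint arm with a two-finger parallel gripper is mounted at the origin on the work surface. World frame = base frame: x ahead of the robot, y to its left, z up, the work surface at z = 0. Lengths are in m, angles in degrees, forces in N, time in s.
With the tool pointing down it reaches from about 0.35 to 0.95 m from the base axis. Payload 17.4 kg.
Tool frame: the origin (TCP) lies at the very end of the fingers, on their centre line; the grasp point (between the pads) lies 19 mm behind it (env.tcp_to_grasp is the distance from the TCP to the grasp point, in m); z points along the fingers, y is the direction in which the jaws open and shut (so a half turn about z gives the same grasp; the last joint's range is limited). The gripper opens to 93 mm and grips with 3 to 60 N. Pads are 15 mm wide; open, the fingers measure 128 mm over their backs; the gripper's body (75 mm by 188 mm) begins 65 mm behind the grasp point.
Start: joints at [-2.166, 6.646, 82.598, -0, 90.757, -2.166], TCP at [0.675, -0, 0.219] pointing down, gripper open.
Joint ranges: [-162.19, 162.19], [-47.58, 125.68], [4.15, 143.07], [-65.23, 245.23], [0.69, 171.88], [-170.13, 170.13]. Speed limits (degrees/s): [108.29, 108.29, 127.2, 180, 180, 180].

## Interface

Orientations are given as [roll, pitch, yaw] about the fixed x, y, z axes, in that order (R = Rz(yaw) Ry(pitch) Rx(roll)).
In Python, from bench import readout, viewer, workorder, env gives the robot as it stands.
- The arm moves only by the tool drive_tool, never from a script. Its argument "series" is a list of rows, each a list of 6 numbers: the shift along the tool's x, y, z in mm, then the turn, a rotation vector about the tool's x, y, z in degrees. In form: [[x, y, z, ax, ay, az], ...]. A call has 1 to 20 rows; each row is the pose to reach, as a shift and turn from the pose commanded when the call began, along the tool's axes at that moment; what a row does not reach only later rows make up. A row lasts 1/10 s, in which the tool goes at most 50 mm and 8.59 degrees, less where a joint would pass 70% of its speed; a pose out of reach is approached as far as the arm can. A call with a gripper value outside its range is refused whole. "jaw" is the opening, from -1 (shut) to 1 (fully open), set as the call begins (left out, the last holds). The fingers move at their own pace and stop on an object; the grip force is fixed at half the most. Time passes only in rows, so rows that repeat a pose let the fingers close. It gives the time, the measured TCP pose, the force and the opening at its end, in the units of the state.
- readout.get_obs(): the state, without advancing time (a new reading comes with each control period).
- viewer.get_image(name): name is "scene" or "side" or "wrist"; returns (picture, depth): 480x640x3 uint8, red, green, blue; 480x640 float32, m along the optical axis (not along the pixel's ray), 0 where there is no reading.
- viewer.calibration(name): a dict with "fx", "fy", "cx", "cy" (pixels), "R" (3x3) and "t" (3): a world point X has camera coordinates R X + t; the wrist camera has in their place "T_tool_cam" (4x4, takes a point from camera to tool coordinates, whose origin is the TCP and whose axes are the flange's). Camera axes: x right, y down, z forward; pixel columns grow to the right and rows downward; lengths in m; the calibration is good to about 2 mm. The wrist camera is an equidistant fisheye: a pixel r from the principal point sees the ray r / f radians off the axis. A picture is of the moment at which its call begins: read the wrist's pose just before it. calibration takes no time and is no camera call.
- workorder.finish_job(): hands the job in, once; it reports no verdict.
The state is a dict: "t": time; "q": joint angles; "dq": joint speeds; "tau": joint torques, N m; "tcp_pos": TCP position; "orientation": TCP orientation; "force": force on the tool from outside, world axes, zero at the start; "torque": the same for the moment, N m; "width": opening from 0.0 (shut) to 1.0 (fully open).
Only numpy, scipy, OpenCV 4.12 (cv2) and the standard library are available. Lean on these libraries where they do the work, as an engineer would, in place of code of your own. Each camera call takes 0.05 s, during which the arm holds its last target. There are 200 camera calls.

## Working session

There is one attempt and no reset: what is moved stays moved. The work goes in short steps, Python scripts to look and compute and a tool call to move; the robot and the scene stay as the last step left them, time stands still between calls to the robot, and variables do not carry over. Pictures are saved under pics/ and viewed, about 8 in all and at most 12, crops included, and the job is handed in when it is done.

Besides the shell and the picture viewer there is one more tool, called after "Emit:" in YAML: its name, and indented under it one key for each argument. drive_tool: Moves the arm, as the interface text tells. Its arguments: {"type":"object","properties":{"series":{"type":"array"},"jaw":{"type":"number"}},"required":["series"]}

```bash
mkdir -p pics; cat > h.py <<'E'
import numpy as np, cv2
from bench import readout, viewer, workorder, env
def pts(name,d):
    c=viewer.calibration(name); v,u=np.mgrid[:480,:640]
    X=np.stack([(u-c["cx"])/c["fx"]*d,(v-c["cy"])/c["fy"]*d,d],-1)
    return (X-np.array(c["t"]))@np.array(c["R"])
E
python3 - <<'E'
from h import *
o=readout.get_obs(); print(o)
ims=[]
for n in("scene","side"):
    p,d=viewer.get_image(n); np.savez(f"{n}.npz",p=p,d=d); ims.append(p)
    c=viewer.calibration(n); print(n,-np.array(c["R"]).T@np.array(c["t"]))
    cv2.imwrite(f"pics/{n}.png",p[...,::-1])
E
```

```text
{'t': 0.0, 'q': array([-2.16542581e+00,  6.67433563e+00,  8.26363628e+01,  5.63060189e-04,
        9.07555603e+01, -2.16487203e+00]), 'dq': array([ 0.04801736,  0.09726199,  0.05384252,  0.06107733, -0.0270172 ,
       -0.03913615]), 'tau': array([-2.39607485e-03, -7.21266031e+01, -6.22611737e+01,  7.77577632e-02,
        2.38535833e-02, -2.17692599e-05]), 'tcp_pos': array([6.74795844e-01, 5.94019460e-06, 2.17896008e-01]), 'orientation': array([-1.79933810e+02, -3.06555200e-03,  8.99994515e+01]), 'force': array([-0.28101476, -0.2433365 ,  0.15725095]), 'torque': array([-0.01352795,  0.01720575,  0.00265034]), 'width': 1.0036521852680984}
scene [1.14412244 0.47413655 0.6108294 ]
side [ 0.13426704 -0.47673485  0.50225133]
```

View pics/scene.png

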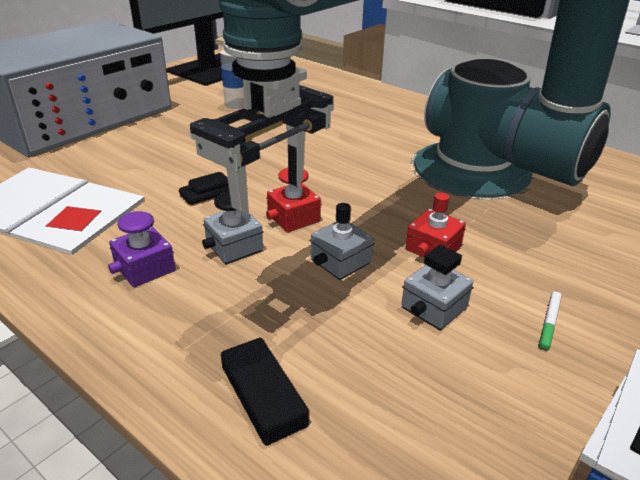

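View pics/side.png

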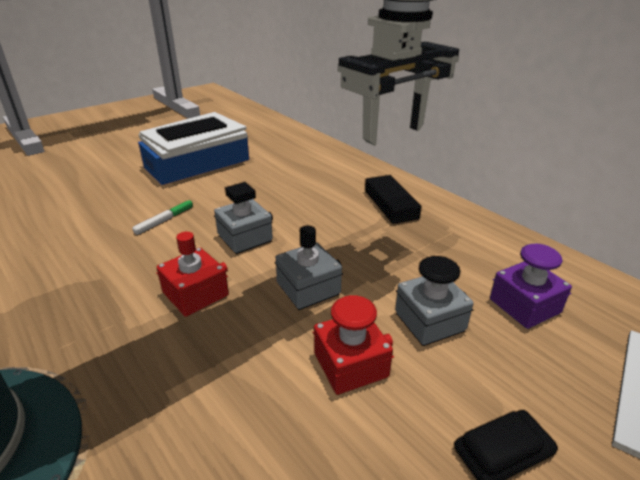

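The side view shows black heads on the three grey boxes: the slim pin at (308,237), the wide mushroom at (439,270) and the square at (240,192). The look-alikes are a red pin at (187,243), a red mushroom at (354,312) and a purple mushroom at (541,257). The black heads on grey boxes fit the description. In the scene view they are the pin at (343,215), the square at (443,260) and the mushroom at (232,210), which is partly behind a finger.

```bash
cat > m.py <<'E'
from h import *
def meas(n,p,d,boxes):
    P=pts(n,d)
    c=viewer.calibration(n);R=np.array(c["R"]);C=-R.T@np.array(c["t"])
    for k,(x0,y0,x1,y1),H in boxes:
        m=np.zeros((480,640),bool); m[y0:y1,x0:x1]=1
        dark=m&(p.max(-1)<70)&(d>0)&(P[...,2]>.07)&(P[...,2]<.14)
        top=dark&(abs(P[...,2]-H)<.004)
        # top-face by depth, and silhouettes
        Q=P[top][:,:2]; (cx,cy),(w,h),a=cv2.minAreaRect(Q.astype(np.float32)*1000)
        v,u=np.nonzero(top)
        (ux,uy),_,_=cv2.minAreaRect(np.stack([u,v],1).astype(np.float32))
        r=R.T@np.array([(ux-c["cx"])/c["fx"],(uy-c["cy"])/c["fy"],1]); ray=C+r*(H-C[2])/r[2]
        print(n,k,"n",top.sum(),"zmax %.4f"%np.percentile(P[dark][:,2],97),"rect c",round(cx),round(cy),"size",round(w),round(h),"ray",ray.round(4), "px",round(ux),round(uy))
E
python3 - <<'E'
from m import *
B={"side":[("pin",(295,222,322,252),.118),("mush",(412,252,466,292),.108),("sq",(222,180,260,206),.108)],
"scene":[("pin",(330,200,356,228),.118),("sq",(424,245,464,275),.108)]}
for n in B:
    z=np.load(n+".npz"); meas(n,z["p"],z["d"],B[n])
p=np.load("side.npz")["p"]
cv2.imwrite("pics/crop.png",cv2.resize(p[170:350,190:480,::-1],None,fx=2.7,fy=2.7,interpolation=cv2.INTER_CUBIC))
print(viewer.calibration("wrist"))
E
```

```text
side pin n 122 zmax 0.1186 rect c 492 -10 size 21 22 ray [ 0.49   -0.0121  0.118 ] px 307 230
side mush n 748 zmax 0.1093 rect c 585 -187 size 51 51 ray [ 0.5832 -0.1874  0.108 ] px 439 268
side sq n 259 zmax 0.1087 rect c 489 183 size 40 39 ray [0.4881 0.1776 0.108 ] px 240 189
scene pin n 95 zmax 0.1181 rect c 495 -6 size 25 22 ray [ 0.4976 -0.0037  0.118 ] px 342 207
scene sq n 472 zmax 0.1086 rect c 492 186 size 43 44 ray [0.4953 0.1878 0.108 ] px 443 256
{'fx': 371.64829954431775, 'fy': 371.64829954431775, 'cx': 321.3746583322824, 'cy': 242.15144831726147, 'T_tool_cam': array([[-7.93662493e-04, -9.54518461e-01, -2.98150763e-01,
         8.37501566e-02],
       [ 9.99999661e-01, -6.91764897e-04, -4.47290013e-04,
        -1.06667422e-03],
       [ 2.20696343e-04, -2.98151016e-01,  9.54518686e-01,
        -1.66208087e-01],
       [ 0.00000000e+00,  0.00000000e+00,  0.00000000e+00,
         1.00000000e+00]])}
```

View pics/crop.png

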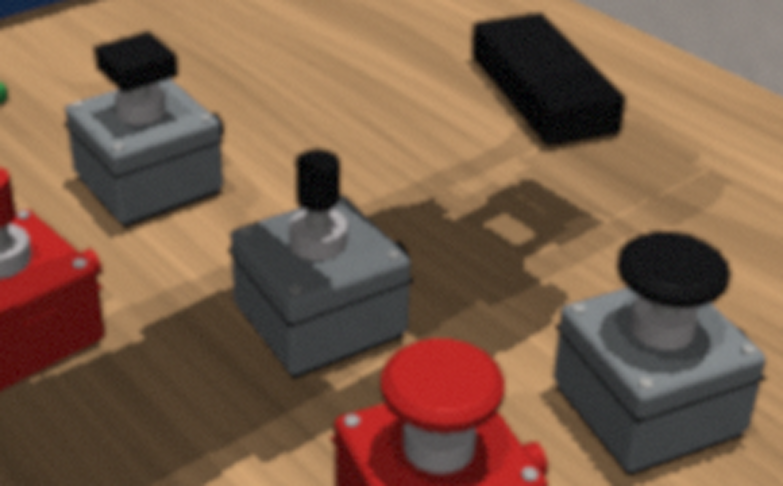

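The enlarged crop confirms it: the slim pin is at crop (318,180), the mushroom at (672,268) and the square at (136,60), all black on grey boxes. The measured sizes and heights agree with the description. I'll move above the pin with the jaws shut.

Emit:
drive_tool:
  series:
    - [-1,-20,0,0,0,0]
    - [-2,-45,0,0,0,0]
    - [-4,-75,0,0,0,0]
    - [-6,-105,0,0,0,0]
    - [-8,-135,0,0,0,0]
    - [-8,-160,0,0,0,0]
    - [-8,-175,10,0,0,0]
    - [-8,-181,25,0,0,0]
    - [-8,-181,35,0,0,0]
    - [-8,-181,40,0,0,0]
    - [-8,-181,40,0,0,0]
    - [-8,-181,40,0,0,0]
  jaw: -1

```text
t: 1.3
tcp_pos: [0.4944, -0.008, 0.1789]
orientation: [-180.0, -0.0, 90.0]
force: [0.6, 0.1, -0.4]
width: 0.032
```

```bash
cat > w.py <<'E'
from h import *
from scipy.spatial.transform import Rotation as Ro
def wrist(tag,H,near,view=True,rad=.05):
    o=readout.get_obs(); p,d=viewer.get_image("wrist"); c=viewer.calibration("wrist")
    v,u=np.mgrid[:480,:640]; x=(u-c["cx"])/c["fx"]; y=(v-c["cy"])/c["fy"]; th=np.hypot(x,y)+1e-9
    ray=np.stack([x/th*np.sin(th),y/th*np.sin(th),np.cos(th)],-1)
    T=np.array(c["T_tool_cam"]); R=Ro.from_euler("xyz",o["orientation"],degrees=True).as_matrix()
    C=R@T[:3,3]+o["tcp_pos"]; W=ray@(R@T[:3,:3]).T
    D=C+W*(d/np.cos(th))[...,None]
    F=C+W*((H-C[2])/W[...,2])[...,None]
    m=(p.max(-1)<70)&(abs(D[...,2]-H)<.005)&(np.hypot(*(F[...,:2]-near).transpose(2,0,1))<rad)
    n,l,s,_=cv2.connectedComponentsWithStats(m.astype(np.uint8)); 
    print("tcp",o["tcp_pos"].round(4),"t",o["t"],"F",o["force"].round(1),"w",o["width"])
    for k in range(1,n):
        if s[k,4]<60: continue
        M=l==k; (cx,cy),(w,h),a=cv2.minAreaRect((F[M][:,:2]*1000).astype(np.float32))
        e=cv2.minEnclosingCircle((F[M][:,:2]*1000).astype(np.float32))
        print("blob",s[k,:5],"rect",round(cx,1),round(cy,1),"size",round(w),round(h),"circ",np.round(e[0],1),round(e[1],1),"z",np.median(D[M][:,2]).round(4))
    if view: cv2.imwrite(f"pics/{tag}.png",p[...,::-1])
E
python3 -c "
from w import *
wrist('w1',.118,np.array([.4935,-.008]))"
```

```text
tcp [ 0.4944 -0.008   0.1789] t 1.3 F [ 0.6  0.1 -0.4] w 0.03183804963658409
blob [ 301  238   38   39 1148] rect 492.0 -5.5 size 26 24 circ [492.3  -5.7] 13.3 z 0.118
```

View pics/w1.png

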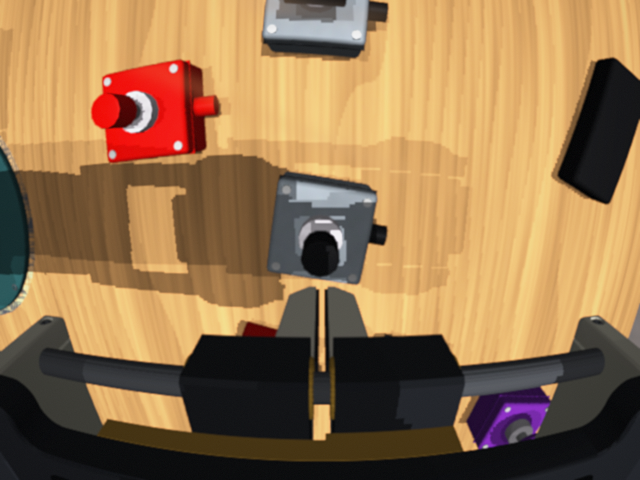

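The wrist view shows the pin head at (320,253), 26 mm across at z 0.118, so its centre is (0.4923, -0.0057). I'll correct by +2 mm and -2 mm and press most of the way.

Emit:
drive_tool:
  series:
    - [2,-2,10,0,0,0]
    - [2,-2,25,0,0,0]
    - [2,-2,40,0,0,0]
    - [2,-2,52,0,0,0]
    - [2,-2,58,0,0,0]
    - [2,-2,62,0,0,0]
    - [2,-2,66,0,0,0]
    - [2,-2,70,0,0,0]
    - [2,-2,73,0,0,0]
    - [2,-2,73,0,0,0]
    - [2,-2,73,0,0,0]

```text
t: 2.45
tcp_pos: [0.4921, -0.006, 0.1064]
orientation: [180.0, 0.0, 90.0]
force: [-6.2, 0.8, 8.6]
width: 0.006
```

Emit:
drive_tool:
  series:
    - [0,0,1,0,0,0]
    - [0,0,2,0,0,0]
    - [0,0,3,0,0,0]
    - [0,0,4,0,0,0]
    - [0,0,4,0,0,0]
    - [0,0,4,0,0,0]

```text
t: 3.05
tcp_pos: [0.4922, -0.006, 0.1032]
orientation: [179.9, 0.0, 90.0]
force: [-8.7, 0.5, 14.9]
width: 0.002
```

Emit:
drive_tool:
  series:
    - [0,0,1,0,0,0]
    - [0,0,2,0,0,0]
    - [0,0,2,0,0,0]
    - [0,0,2,0,0,0]

```text
t: 3.45
tcp_pos: [0.4925, -0.006, 0.103]
orientation: [179.9, 0.0, 90.0]
force: [-18.5, 0.5, 32.8]
width: 0.004
```

The head has stopped at z = 0.103 and the force is rising, so it is at the hard stop. I'll hold briefly, then lift.

Emit:
drive_tool:
  series:
    - [0,0,0,0,0,0]
    - [0,0,0,0,0,0]
    - [0,0,0,0,0,0]
    - [0,0,0,0,0,0]
    - [0,0,0,0,0,0]
    - [0,0,0,0,0,0]
    - [0,0,-4,0,0,0]
    - [0,0,-10,0,0,0]
    - [0,0,-18,0,0,0]
    - [0,0,-35,0,0,0]
    - [0,0,-55,0,0,0]
    - [0,0,-75,0,0,0]
    - [0,0,-80,0,0,0]
    - [0,0,-80,0,0,0]

```text
t: 4.85
tcp_pos: [0.4924, -0.006, 0.1801]
orientation: [179.9, 0.0, 90.0]
force: [-0.7, -0.6, 0.5]
width: 0.005
```

```bash
python3 -c "
from w import *
wrist('w2',.118,np.array([.4935,-.008]))"
```

```text
tcp [ 0.4924 -0.006   0.1801] t 4.85 F [-0.7 -0.6  0.5] w 0.0049419600694099895
blob [ 304  241   39   38 1136] rect 492.0 -5.8 size 25 26 circ [492.4  -5.8] 13.1 z 0.118
```

Emit:
drive_tool:
  series:
    - [-20,10,0,0,0,0]
    - [-45,23,0,0,0,0]
    - [-75,39,0,0,0,0]
    - [-105,54,0,0,0,0]
    - [-135,70,0,0,0,0]
    - [-160,83,0,0,0,0]
    - [-175,90,0,0,0,0]
    - [-180,93,0,0,0,0]
    - [-180,93,0,0,0,0]
    - [-180,93,0,0,0,0]

```text
t: 5.9
tcp_pos: [0.5847, -0.1851, 0.1795]
orientation: [-180.0, -0.0, 90.0]
force: [0.3, -0.3, -0.0]
width: 0.0
```

```bash
python3 -c "
from w import *
wrist('w3',.108,np.array([.585,-.186]))"
```

```text
tcp [ 0.5847 -0.1851  0.1795] t 5.9 F [ 0.3 -0.3 -0. ] w 0.00028017951789332363
blob [ 287  209   83   79 5042] rect 587.9 -180.7 size 55 56 circ [ 587.7 -180.7] 28.3 z 0.1078
```

View pics/w3.png

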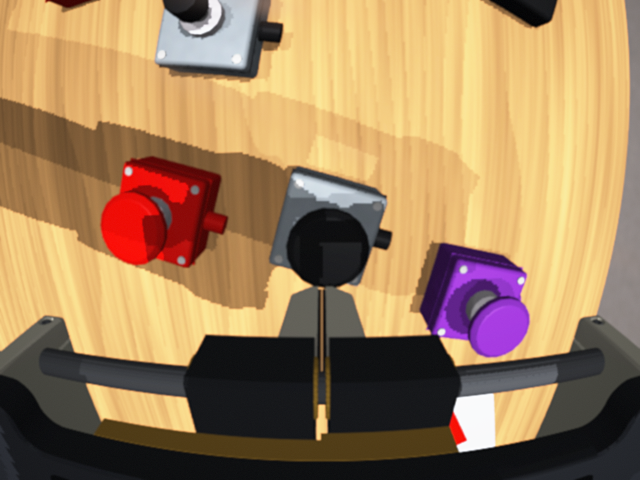

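The pin is back up at z 0.118. In the wrist view the black mushroom is at (328,247), with its centre near (0.587, -0.182) and its top at 0.108. I'll correct and press.

Emit:
drive_tool:
  series:
    - [3,3,10,0,0,0]
    - [3,3,25,0,0,0]
    - [3,3,40,0,0,0]
    - [3,3,55,0,0,0]
    - [3,3,65,0,0,0]
    - [3,3,70,0,0,0]
    - [3,3,74,0,0,0]
    - [3,3,78,0,0,0]
    - [3,3,82,0,0,0]
    - [3,3,84,0,0,0]
    - [3,3,86,0,0,0]
    - [3,3,87,0,0,0]
    - [3,3,88,0,0,0]
    - [3,3,88,0,0,0]
    - [3,3,88,0,0,0]

```text
t: 7.45
tcp_pos: [0.5882, -0.1831, 0.0932]
orientation: [179.9, 0.0, 90.0]
force: [-6.8, 2.8, 11.4]
width: 0.002
```

Emit:
drive_tool:
  series:
    - [0,0,1,0,0,0]
    - [0,0,2,0,0,0]
    - [0,0,2,0,0,0]

```text
t: 7.75
tcp_pos: [0.5884, -0.1832, 0.0931]
orientation: [179.9, 0.0, 90.0]
force: [-14.8, 4.4, 27.1]
width: 0.005
```

At the stop: z = 0.093 and the force has risen to 27 N. I'll hold for 0.7 s more, then release.

Emit:
drive_tool:
  series:
    - [0,0,0,0,0,0]
    - [0,0,0,0,0,0]
    - [0,0,0,0,0,0]
    - [0,0,0,0,0,0]
    - [0,0,0,0,0,0]
    - [0,0,0,0,0,0]
    - [0,0,0,0,0,0]
    - [0,0,-4,0,0,0]
    - [0,0,-10,0,0,0]
    - [0,0,-18,0,0,0]
    - [0,0,-35,0,0,0]
    - [0,0,-55,0,0,0]
    - [0,0,-75,0,0,0]
    - [0,0,-90,0,0,0]
    - [0,0,-90,0,0,0]

```text
t: 9.25
tcp_pos: [0.5888, -0.1833, 0.1825]
orientation: [179.8, 0.1, 90.0]
force: [0.3, -0.0, -0.1]
width: 0.007
```

```bash
python3 -c "
from w import *
from m import meas
wrist('w4',.108,np.array([.587,-.182]))
p,d=viewer.get_image('side')
meas('side',p,d,[('pin',(295,222,322,252),.118),('mush',(412,252,466,292),.108),('sq',(222,180,260,206),.108)])
workorder.finish_job()"
```

```text
tcp [ 0.5888 -0.1833  0.1825] t 9.25 F [ 0.3 -0.  -0.1] w 0.0070147475128514835
blob [ 280  211   83   78 4920] rect 588.1 -180.4 size 55 56 circ [ 587.7 -180.7] 28.4 z 0.1078
side pin n 122 zmax 0.1190 rect c 492 -10 size 22 21 ray [ 0.49   -0.0121  0.118 ] px 307 230
side mush n 752 zmax 0.1093 rect c 584 -186 size 50 52 ray [ 0.5829 -0.1872  0.108 ] px 439 268
side sq n 254 zmax 0.1087 rect c 489 182 size 39 40 ray [0.4882 0.1775 0.108 ] px 240 189
the job is handed in; nothing more can be done
```

The start-stop check is done and handed in at about 9.4 s. I pressed the black pin plunger first, then the black mushroom plunger. Each went down to its hard stop, was held for about a second and was then let go. At the stops the tool was at z = 0.103 m (pin) and 0.093 m (mushroom), with vertical forces of 33 N and 27 N.

The last checks showed all three heads up: the pin at about 0.118 m, the mushroom at about 0.108 m, and the square head, never touched, also at about 0.108 m. The arm was clear with no contact force.

- **Position mismatch:** the fixed cameras' positions differed from each other and from the wrist camera by up to about 10 mm. I used the wrist camera's positions for the pin press. For the mushroom I aimed about 2 mm off its reading, well within the head.
- **Side force:** pressing also gave an unexplained sideways force of up to 18 N.

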